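# Charge the laboratory mill

### The arm

A 6-joint arm with a two-finger parallel gripper is mounted at the origin on the work surface. World frame = base frame: x ahead of the robot, y to its left, z up, the work surface at z = 0. Lengths are in mm, angles in rad, forces in N, time in s.
With the tool pointing down it reaches from about 350 to 775 mm from the base axis. Payload 7.3 kg.
Tool frame: the origin (TCP) lies between the finger pads; the fingertips stand 14 mm ahead of it and the grasp point (between the pads) lies 5 mm behind it; z points along the fingers, y is the line along which they close (so a half turn about z gives the same grasp; the last joint's range is limited). The gripper opens to 92 mm and grips with 3 to 60 N. Pads are 19 mm wide; open, the fingers measure 130 mm over their backs; the gripper's body (75 mm by 190 mm) begins 47 mm behind the grasp point.
Start: joints at [1.109, 0.342, 1.524, -0, 1.275, -0.146], TCP at [163.038, 499.061, 240.741] pointing down, gripper open.
Joint ranges: [-2.53, 2.53], [-0.77, 2.02], [0.04, 2.7], [-1, 4.14], [0.28, 2.66], [-3.11, 3.11]. Speed limits (rad/s): [2.57, 2.57, 3.14, 3.14, 3.14, 3.14].

### API

Orientations are given as [roll, pitch, yaw] about the fixed x, y, z axes, in that order (R = Rz(yaw) Ry(pitch) Rx(roll)).
In Python, from plant import get_obs, cams, close_job gives the robot as it stands. The module is installed in compiled form; this text tells all that it offers.
- The arm moves only by the shell command python3 -m creep 'ROWS'. ROWS is JSON, a list of rows, each an object of numbers: "hand": the opening, from 0 (shut) to 1 (fully open); "tx", "ty", "tz": the shift along the tool's x, y, z in m; "spin": the turn about the tool's z in degrees. In form: [{"hand": .., "tx": .., "ty": .., "tz": .., "spin": ..}, ...]. A call has 1 to 5 rows; each row shifts and turns the commanded pose from where the row before left it, along the tool's axes as they then stand; what a row does not reach is not made up. A row lasts 1/8 s, in which the tool goes at most 62.5 mm and 10.7 degrees, less where a joint would pass 70% of its speed; a pose out of reach is approached as far as the arm can. A call is refused whole if a number of a shift passes 0.0625 or a number of a turn 10.7, either way. A call with a gripper value outside its range is refused whole. The fingers move at their own pace and stop on an object; the grip force is fixed at half the most. Time passes only in rows, so rows that do not move let the fingers close. It gives the time, the measured TCP pose, the force, the opening and the grip force at its end, in the units of the state.
- get_obs(): the state, without advancing time (a new reading comes with each control period).
- cams.capture(name): name is "scene" or "top" or "wrist"; returns a dict with "color" (384x512x3 uint8, red, green, blue), "K" (3x3 intrinsics, pixels), "R" (3x3) and "t" (3): a world point X has camera coordinates R X + t. Camera axes: x right, y down, z forward; pixel columns grow to the right and rows downward; lengths in mm; the calibration is good to about 2 mm. The wrist camera is an equidistant fisheye: a pixel r from the principal point sees the ray r / f radians off the axis. A picture is of the moment at which its call begins. There is no depth.
- close_job(): hands the job in; it is judged then, once.
The state is a dict: "time": time; "joint_positions": joint angles; "dq": joint speeds; "tau": joint torques, N m; "tool_pos": TCP position; "tcp_rot": TCP orientation; "contact_force": force on the tool from outside, world axes, zero at the start; "moment": the same for the moment, N m; "grip_width": finger opening in mm; "finger_force": force on a finger pad.
Only numpy, scipy, OpenCV 4.12 (cv2) and the standard library are available. Lean on these libraries where they do the work, as an engineer would, in place of code of your own. Each camera call takes 0.05 s, during which the arm holds its last target. There are 200 camera calls.

### The job

Charge the mill: tip the orange cup over the steel bowl so that all eight white grinding balls end up in the bowl, and stand the empty cup back upright on its blue mat. Then take the yellow guard plate out of the white rack and slide it edgewise, fully home, into the slot of the grey holder on the mill. Leave the bottle, the jar and the mortar alone.

Things in the scene. Friction and masses are not known exactly. Their poses are not given: they have to be found in the camera images.
- cup: orange open pouring cup, 45 mm high, 3 mm walls, floor 60 x 60 mm. The flat sides at its own +-y are upright, 60 mm apart outside (grip these); the ends at +-x flare outward 33 degrees to a mouth 118 mm long (x), and either end is a pouring lip. Origin: centre of the underside, z up. About 80 g; it starts on the mat with the eight balls in one layer
- mat: blue square mat, 120 x 120 x 4 mm, fixed. Origin: centre of its underside (its top is 4 mm higher)
- mill: white laboratory mill, fixed: low housing 220 x 190 mm, 40 mm high, carrying an open steel grinding bowl and, further along its own +x, a grey slotted holder. Origin: on the bench, near the middle of the housing, z up; the control panel is on its -x side
- bowl_floor (a point): centre of the inner floor of the steel grinding bowl, 45 mm above the bench; the bowl's rim is 50 mm above this point, inner radius 46 mm at the floor and 54 mm at the rim, outer radius 58 mm at the rim; it is open to above
- slot_floor (a point): centre of the floor of the slot in the grey holder on the mill, 40 mm above the bench. The slot runs along this frame's y (98 mm long), is 11 mm wide in x, and 30 mm deep with a flared lead-in that rises 8 mm more; axes are those of the mill. The bowl's axis lies 105 mm away along -x
- rack: white drying rack, fixed, base 70 x 130 x 10 mm with one upright slot like the holder's (11 mm wide in x, 98 mm long in y, 25 mm deep, floor 10 mm above the bench). Origin: centre of its underside. The guard plate starts in it
- guard: upright yellow flat plate 8 mm thick (own x), 90 mm wide (own y), 85 mm high, with a black grip bar along its top edge, 16 mm thick (x), 70 mm long (y), from 85 to 115 mm above the origin. Origin: centre of the lower edge, z up. About 100 g. Either face may look to the bowl
- bottle: bystander, amber glass bottle with blue cap, 60 mm diameter, 115 mm high, origin at centre of underside
- jar: bystander, green glass jar with white lid, 64 mm diameter, 75 mm high, origin at centre of underside
- mortar: bystander, white ceramic mortar bowl, 84 mm diameter, 45 mm high, origin at centre of underside
- ball0_center (a point): centre of white ceramic grinding ball 1 of 8, 16 mm diameter, 12 g
- ball1_center (a point): centre of white ceramic grinding ball 2 of 8, 16 mm diameter, 12 g
- ball2_center (a point): centre of white ceramic grinding ball 3 of 8, 16 mm diameter, 12 g
- ball3_center (a point): centre of white ceramic grinding ball 4 of 8, 16 mm diameter, 12 g
- ball4_center (a point): centre of white ceramic grinding ball 5 of 8, 16 mm diameter, 12 g
- ball5_center (a point): centre of white ceramic grinding ball 6 of 8, 16 mm diameter, 12 g
- ball6_center (a point): centre of white ceramic grinding ball 7 of 8, 16 mm diameter, 12 g
- ball7_center (a point): centre of white ceramic grinding ball 8 of 8, 16 mm diameter, 12 g
There are look-alikes about, which are no part of the job. Several things look just like the cup: the one meant starts farthest from the robot's base.

How it is judged:
By the outcome, as a careful person would: the job done as asked, in the order asked, and still so for the second after the job is handed in, with the robot touching nothing.
It also fails if it takes over 72 s, if anything falls off the work surface, if the arm or the gripper's body presses on something with over 40 N, if the wrist force passes 120 N, or if a joint passes its speed limit or range.

## Working session

There is one attempt and no reset: what is moved stays moved. The work goes in short steps, Python scripts to look and compute and a shell command to move; the robot and the scene stay as the last step left them, time stands still between calls to the robot, and variables do not carry over. Pictures are saved under pics/ and viewed, at most 10 in all, crops included, and the job is handed in when it is done.

```bash
mkdir -p pics
python3 - <<'E'
from plant import get_obs,cams
import cv2,numpy as np,pickle
print({k:np.round(v,3) for k,v in get_obs().items()})
for n in("scene","top"):
    c=cams.capture(n); pickle.dump(c,open(n+'.pkl','wb')); cv2.imwrite(f'pics/{n}0.png',c['color'][:,:,::-1]); print(n,np.round(c['K'],1).tolist(),np.round(c['R'],3).tolist(),np.round(c['t'],0))
a=cv2.imread('pics/scene0.png');b=cv2.imread('pics/top0.png')
E
```

```text
{'time': np.float64(0.0), 'joint_positions': array([ 1.109,  0.343,  1.525,  0.   ,  1.275, -0.146]), 'dq': array([ 0.001, -0.001,  0.001, -0.   ,  0.001, -0.   ]), 'tau': array([ -0.   , -43.122, -24.423,   0.072,   0.056,  -0.   ]), 'tool_pos': array([162.845, 498.706, 240.064]), 'tcp_rot': array([-3.14 , -0.   ,  2.826]), 'contact_force': array([-0.149,  0.261, -0.258]), 'moment': array([-0.031, -0.003, -0.001]), 'finger_force': np.float64(0.0), 'grip_width': np.float64(91.917)}
scene [[466.3, 0.0, 259.2], [0.0, 466.3, 192.9], [0.0, 0.0, 1.0]] [[0.846, 0.533, 0.013], [0.414, -0.641, -0.647], [-0.336, 0.553, -0.762]] [-424. -154. 1402.]
top [[466.8, 0.0, 260.9], [0.0, 466.8, 195.1], [0.0, 0.0, 1.0]] [[-0.016, -1.0, -0.01], [-0.985, 0.018, -0.174], [0.174, 0.007, -0.985]] [  15.  519. 1153.]
```

View pics/top0.png

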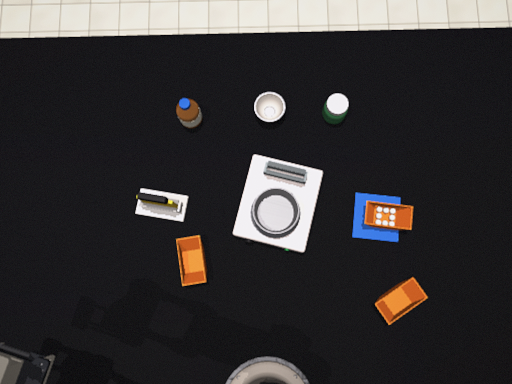

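View pics/scene0.png

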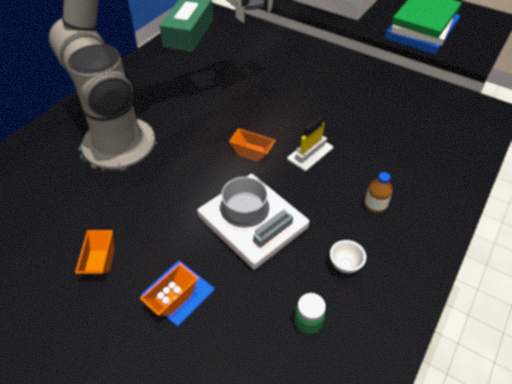

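The three look-alikes for the cup in the top view are at (192,261), (401,300) and (388,216). The one at (388,216), on the blue mat and holding the balls, is farthest from the base at about (267,380). The bowl is at (276,213), the holder at (287,172), and the rack with the guard at (162,204).

```bash
cat > h.py <<'E'
import numpy as np,cv2,pickle
def ray(c,u,v,z):
    d=c['R'].T@np.linalg.solve(c['K'],[u,v,1.]); o=-c['R'].T@c['t']; return o+d*(z-o[2])/d[2]
def proj(c,X):
    p=c['K']@(c['R']@np.asarray(X,float)+c['t']); return p[:2]/p[2]
def mask(c,lo,hi,box):
    h=cv2.cvtColor(c['color'],cv2.COLOR_RGB2HSV); m=cv2.inRange(h,lo,hi); o=np.zeros_like(m); x0,y0,x1,y1=box; o[y0:y1,x0:x1]=m[y0:y1,x0:x1]; return o
def rect(c,m,z):
    k=np.argwhere(m>0)[:,::-1]; P=np.array([ray(c,u,v,z)[:2] for u,v in k],np.float32); r=cv2.minAreaRect(P); return np.round(r[0],1),np.round(r[1],1),round(r[2],1)
E
python3 - <<'E'
from h import *
c=pickle.load(open('top.pkl','rb'))
for n,b in(("cupL",(165,225,215,295)),("cupR",(365,270,440,330)),("cupM",(340,185,430,250))):
    print(n,rect(c,mask(c,(4,150,90),(18,255,255),b),49))
print('mat',rect(c,mask(c,(100,120,60),(125,255,255),(340,180,430,250)),4))
print('mill',rect(c,mask(c,(0,0,150),(180,60,255),(225,145,330,260)),40))
print('rack',rect(c,mask(c,(0,0,130),(180,60,255),(125,180,195,228)),10))
print('balls',rect(c,mask(c,(0,0,190),(180,70,255),(360,195,420,240)),15))
a=c['color'][140:260,225:435,::-1]; a=cv2.resize(a,None,fx=3.8,fy=3.8,interpolation=cv2.INTER_CUBIC); cv2.imwrite('pics/crop1.png',a)
a=c['color'][180:230,125:200,::-1]; cv2.imwrite('pics/crop2.png',cv2.resize(a,None,fx=8,fy=8,interpolation=cv2.INTER_CUBIC))
E
```

```text
cupL (array([357. , 183.3]), array([120.6,  64.5]), 8.3)
cupR (array([ 252.2, -332.5]), array([ 67.3, 120. ]), 32.6)
cupM (array([ 460.2, -317.8]), array([120.1,  64.8]), 83.7)
mat (array([ 463.5, -296.3]), array([121.5, 122.2]), 82.8)
mill (array([501.6, -37.7]), array([189.2, 219.7]), 74.9)
rack (array([505.1, 269. ]), array([131. ,  70.8]), 79.4)
balls (array([ 468.9, -302.9]), array([85.3, 51.5]), 71.4)
```

View pics/crop1.png

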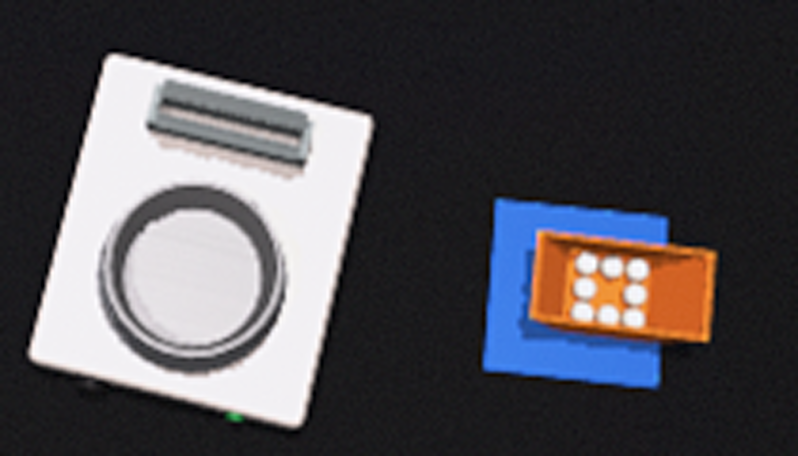

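View pics/crop2.png

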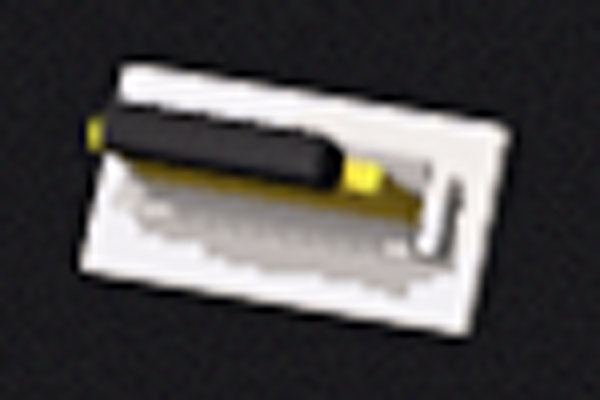

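The crop confirms the choice: the cup at (388,216) holds eight balls and overlaps the mat. The slot of the holder is at about crop (233,124) and the bowl rim centre at about crop (192,278). The guard's grip bar centre is at about crop (222,145), i.e. full-frame (153,198).

```bash
cat >> h.py <<'E'
def go(x,y,z,yawdeg,ob=None):
    from plant import get_obs
    o=ob or get_obs(); p=o['tool_pos']; a=o['tcp_rot'][2]; d=np.array([x,y,z])-p
    sp=(np.degrees(a)-yawdeg+180)%360-180; b=np.radians(yawdeg)
    f=lambda a:(d[0]*np.cos(a)+d[1]*np.sin(a),d[0]*np.sin(a)-d[1]*np.cos(a),-d[2])
    print('to',x,y,z,'| from',np.round(p,1),'rpy',np.round(np.degrees(o['tcp_rot']),1),'| now-axes mm',np.round(f(a),1),'| after-spin axes',np.round(f(b),1),'spin',round(sp,1))
E
python3 - <<'E'
from h import *
c=pickle.load(open('top.pkl','rb'))
print('cam',-c['R'].T@c['t'])
B=ray(c,275.6,213.2,93)[:2]; S=ray(c,286.3,172.6,78)[:2]; x=np.array([np.cos(np.radians(-15.1)),np.sin(np.radians(-15.1))]); y=np.array([-x[1],x[0]])
M=np.array([501.6,-37.7])
print('bowl',B,'slot',S,'diff',(S-B)@x,(S-B)@y,'B-M',(B-M)@x,(B-M)@y,'S-M',(S-M)@x,(S-M)@y)
# bowl rim: fit dark/gray vs white: bright floor ellipse
g=mask(c,(0,0,150),(180,70,255),(240,180,312,246))
n,l,st,ce=cv2.connectedComponentsWithStats(cv2.erode(g,np.ones((2,2))))
i=l[213,275]; pts=np.argwhere(l==i)[:,::-1].astype(np.float32); e=cv2.fitEllipse(cv2.convexHull(pts)); print('floor',e,ray(c,*e[0],45))
G=ray(c,152.8,198.1,125); r=np.array([505.1,269]); a=np.radians(79.4); yy=np.array([np.cos(a),np.sin(a)]); xx=np.array([yy[1],-yy[0]])
print('guard',G,(G[:2]-r)@xx,(G[:2]-r)@yy)
go(450,250,240,161.9)
E
```

```text
cam [ 309.92489491   -2.80185783 1226.06284903]
bowl [464.90511187 -30.01664676] slot [569.5587075  -59.53564307] diff 108.7300139292205 -1.2370495203294445 B-M -37.42945833967381 -2.141116534124724 S-M 71.30055558954669 -3.3781660544541663
floor ((275.70062255859375, 213.07882690429688), (34.61914825439453, 34.974117279052734), 79.94622039794922) [471.77777387 -31.43289191  45.        ]
guard [502.20224652 264.34582656 125.        ] -1.9921628349329599 -5.107797264484396
to 450 250 240 | from [162.9 498.7 240.1] rpy [-179.9   -0.   161.9] | now-axes mm [-3.502e+02 -1.473e+02  1.000e-01] | after-spin axes [-3.502e+02 -1.472e+02  1.000e-01] spin 0.0
```

```bash
python3 -m creep '[{"tx":-0.052,"ty":-0.021,"spin":8},{"tx":-0.052,"ty":-0.028,"spin":8},{"tx":-0.052,"ty":-0.035,"spin":8},{"tx":-0.045,"ty":-0.04,"spin":8},{"tx":-0.04,"ty":-0.04,"spin":8}]'; python3 -c "
from h import *
go(450,250,240,120)"
```

```text
to 450 250 240 | from [162.9 498.7 240.1] rpy [-179.9   -0.   161.9] | now-axes mm [-3.502e+02 -1.473e+02  1.000e-01] | after-spin axes [-3.590e+02  1.243e+02  1.000e-01] spin 41.9invalid input at $[0]: expected keys hand, tx, ty, tz, spin
```

```bash
python3 -m creep '[{"hand":1,"tx":-0.052,"ty":-0.021,"tz":0,"spin":8},{"hand":1,"tx":-0.053,"ty":-0.015,"tz":0,"spin":8},{"hand":1,"tx":-0.055,"ty":-0.005,"tz":0,"spin":8},{"hand":1,"tx":-0.055,"ty":0.005,"tz":0,"spin":8},{"hand":1,"tx":-0.055,"ty":0.015,"tz":0,"spin":8}]'; python3 -c "
from h import *
go(450,250,240,120)"
```

```text
time: 0.72
tool_pos: [381.7, 324.1, 240.6]
tcp_rot: [-3.141, -0.0, 2.123]
contact_force: [0.3, 1.0, 0.7]
grip_width: 91.7
finger_force: 0.0
to 450 250 240 | from [381.7 324.1 240.6] rpy [-180.    -0.   121.7] | now-axes mm [-99.   19.3   0.6] | after-spin axes [-98.4  22.1   0.6] spin 1.7
```

Quick test of what the arm does at the reach limit (in free air), since pouring needs a tilt.

```bash
python3 -m creep '[{"hand":1,"tx":0.008,"ty":0.06,"tz":0,"spin":0},{"hand":1,"tx":0.008,"ty":0.06,"tz":0,"spin":0},{"hand":1,"tx":0.008,"ty":0.06,"tz":0,"spin":0},{"hand":1,"tx":0.008,"ty":0.06,"tz":0,"spin":0},{"hand":1,"tx":0.008,"ty":0.06,"tz":0,"spin":0}]';python3 -m creep '[{"hand":1,"tx":0.008,"ty":0.06,"tz":0,"spin":0},{"hand":1,"tx":0.008,"ty":0.06,"tz":0,"spin":0}]'; python3 -c "
from h import *
from plant import get_obs
print(get_obs()['joint_positions'])
go(460,-200,240,83.7)"
```

```text
time: 1.35
tool_pos: [604.4, 509.5, 240.6]
tcp_rot: [-3.141, -0.0, 2.128]
contact_force: [1.4, 0.5, 1.0]
grip_width: 91.9
finger_force: 0.0
time: 1.6
tool_pos: [647.8, 544.2, 225.0]
tcp_rot: [3.105, -0.006, 2.128]
contact_force: [45.3, 35.1, 24.9]
grip_width: 91.6
finger_force: 0.0
[0.60687395 1.15038536 0.03557655 0.00399959 1.91924393 0.05159116]
to 460 -200 240 | from [647.8 544.2 225. ] rpy [177.9  -0.3 121.9] | now-axes mm [-532.5 -552.7  -15. ] | after-spin axes [-760.3 -105.   -15. ] spin 38.2
```

```bash
python3 -m creep '[{"hand":1,"tx":0,"ty":-0.05,"tz":0,"spin":0},{"hand":1,"tx":-0.02,"ty":-0.055,"tz":-0.005,"spin":8},{"hand":1,"tx":-0.045,"ty":-0.04,"tz":-0.005,"spin":8},{"hand":1,"tx":-0.055,"ty":-0.025,"tz":-0.005,"spin":8},{"hand":1,"tx":-0.058,"ty":-0.01,"tz":0,"spin":8}]';python3 -m creep '[{"hand":1,"tx":-0.06,"ty":-0.01,"tz":0,"spin":6},{"hand":1,"tx":-0.06,"ty":-0.01,"tz":0,"spin":0},{"hand":1,"tx":-0.06,"ty":0,"tz":0,"spin":0},{"hand":1,"tx":-0.06,"ty":0,"tz":0,"spin":0},{"hand":1,"tx":-0.06,"ty":0,"tz":0,"spin":0}]'; python3 -c "
from h import *
from plant import get_obs
print(get_obs()['joint_positions'])
go(460,-200,240,83.7)"
```

```text
time: 2.22
tool_pos: [585.0, 324.4, 236.8]
tcp_rot: [3.111, -0.024, 1.607]
contact_force: [0.6, -0.9, -0.2]
grip_width: 91.7
finger_force: 0.0
time: 2.85
tool_pos: [552.4, 25.1, 227.7]
tcp_rot: [3.114, -0.027, 1.506]
contact_force: [0.7, 0.0, -0.2]
grip_width: 91.4
finger_force: 0.0
[-0.10875742  0.38704391  1.49368944  0.0297744   1.23460854 -0.05340456]
to 460 -200 240 | from [552.4  25.1 227.7] rpy [178.4  -1.5  86.3] | now-axes mm [-230.6  -77.7  -12.3] | after-spin axes [-233.9  -67.1  -12.3] spin 2.6
```

The arm stays upright at the limit (a 2° tilt remains, which I'll account for). I'll tip the cup in the grip against the bowl's rim instead.

```bash
cat >> h.py <<'E'
from scipy.spatial.transform import Rotation as Ro
def go(x,y,z,yawdeg):
    from plant import get_obs
    o=get_obs(); p=o['tool_pos']; R=Ro.from_euler('xyz',o['tcp_rot']).as_matrix(); d=np.array([x,y,z])-p
    sp=(np.degrees(o['tcp_rot'][2])-yawdeg+180)%360-180; R2=R@Ro.from_euler('z',sp,degrees=True).as_matrix()
    print('t',round(o['time'],2),'to',x,y,z,'| at',np.round(p,1),'rpy',np.round(np.degrees(o['tcp_rot']),1),'F',np.round(o['contact_force'],1),'g',round(o['grip_width'],1),round(o['finger_force'],1),'| tool d',np.round(R.T@d,1),'| after spin',np.round(R2.T@d,1),'spin',round(sp,1))
E
python3 -c "
from h import *
go(460,-318,120,83.7);go(460,-318,47,83.7)"
```

```text
t 2.85 to 460 -318 120 | at [552.4  25.1 227.7] rpy [178.4  -1.5  86.3] F [ 0.7  0.  -0.2] g 91.4 0.0 | tool d [-351.1  -72.8   96.4] | after spin [-354.1  -56.8   96.4] spin 2.6
t 2.85 to 460 -318 47 | at [552.4  25.1 227.7] rpy [178.4  -1.5  86.3] F [ 0.7  0.  -0.2] g 91.4 0.0 | tool d [-353.1  -74.8  169.3] | after spin [-356.2  -58.7  169.3] spin 2.6
```

```bash
python3 -m creep '[{"hand":1,"tx":-0.059,"ty":-0.009,"tz":0,"spin":2.6},{"hand":1,"tx":-0.059,"ty":-0.01,"tz":0,"spin":0},{"hand":1,"tx":-0.059,"ty":-0.01,"tz":0,"spin":0},{"hand":1,"tx":-0.059,"ty":-0.01,"tz":0.01,"spin":0},{"hand":1,"tx":-0.055,"ty":-0.01,"tz":0.02,"spin":0}]'; python3 -m creep '[{"hand":1,"tx":-0.045,"ty":-0.009,"tz":0.035,"spin":0},{"hand":1,"tx":-0.018,"ty":0,"tz":0.03,"spin":0},{"hand":1,"tx":0,"ty":0,"tz":0,"spin":0}]'
python3 - <<'E'
from h import *
from plant import cams
go(460,-318,120,83.7);go(460,-318,47,83.7)
c=cams.capture('wrist'); pickle.dump(c,open('w.pkl','wb')); cv2.imwrite('pics/w1.png',c['color'][:,:,::-1]); print(c['K'],-c['R'].T@c['t'],c['R'].round(2))
E
```

```text
time: 3.48
tool_pos: [475.4, -258.8, 188.7]
tcp_rot: [3.113, -0.027, 1.46]
contact_force: [0.6, 0.6, -0.1]
grip_width: 91.8
finger_force: 0.0
time: 3.85
tool_pos: [460.3, -316.6, 119.1]
tcp_rot: [3.119, -0.032, 1.458]
contact_force: [0.5, 0.3, 0.2]
grip_width: 92.0
finger_force: 0.0
t 3.85 to 460 -318 120 | at [ 460.3 -316.6  119.1] rpy [178.7  -1.8  83.6] F [0.5 0.3 0.2] g 92.0 0.0 | tool d [-1.4 -0.2 -0.9] | after spin [-1.4 -0.2 -0.9] spin -0.1
t 3.85 to 460 -318 47 | at [ 460.3 -316.6  119.1] rpy [178.7  -1.8  83.6] F [0.5 0.3 0.2] g 92.0 0.0 | tool d [-3.7 -1.8 72. ] | after spin [-3.7 -1.8 72. ] spin -0.1
[[297.31863964   0.         253.06347518]
 [  0.         297.31863964 187.57834684]
 [  0.           0.           1.        ]] [ 465.68270021 -238.24366112  265.59110004] [[ 0.99 -0.11  0.02]
 [-0.11 -0.95  0.28]
 [-0.01 -0.28 -0.96]]
```

View pics/w1.png

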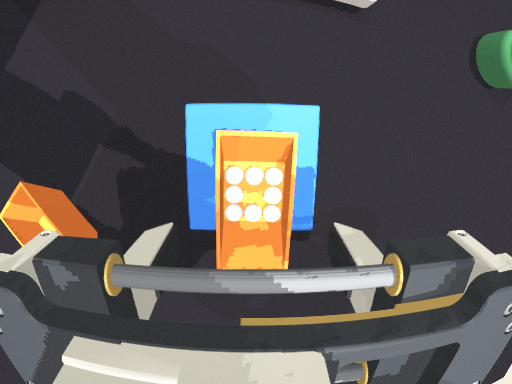

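The wrist view shows the cup with eight balls at (255,195), midway between the fingertips at (165,230) and (340,230), with its lip end at row 132. Descending to grip.

```bash
python3 -m creep '[{"hand":1,"tx":-0.002,"ty":-0.001,"tz":0.04,"spin":0},{"hand":1,"tx":-0.002,"ty":-0.001,"tz":0.032,"spin":0},{"hand":1,"tx":0,"ty":0,"tz":0,"spin":0},{"hand":0,"tx":0,"ty":0,"tz":0,"spin":0},{"hand":0,"tx":0,"ty":0,"tz":0,"spin":0}]'; python3 -m creep '[{"hand":0,"tx":0,"ty":0,"tz":0,"spin":0},{"hand":0,"tx":0,"ty":0,"tz":0,"spin":0}]'; python3 -c "
from h import *
go(460,-318,47,83.7)"
```

```text
time: 4.53
tool_pos: [462.8, -319.0, 51.5]
tcp_rot: [3.112, -0.026, 1.461]
contact_force: [0.7, 0.3, 0.0]
grip_width: 76.0
finger_force: 0.0
time: 4.78
tool_pos: [462.0, -318.8, 50.3]
tcp_rot: [3.114, -0.028, 1.461]
contact_force: [-0.4, 0.1, 3.3]
grip_width: 59.9
finger_force: 29.8
t 4.78 to 460 -318 47 | at [ 462.  -318.8   50.3] rpy [178.4  -1.6  83.7] F [-0.4  0.1  3.3] g 59.9 29.8 | tool d [ 0.5 -2.2  3.2] | after spin [ 0.5 -2.2  3.2] spin -0.0
```

```bash
python3 -m creep '[{"hand":0,"tx":0,"ty":0,"tz":-0.03,"spin":0},{"hand":0,"tx":0,"ty":0,"tz":-0.04,"spin":0},{"hand":0,"tx":0.02,"ty":0,"tz":-0.03,"spin":0},{"hand":0,"tx":0.035,"ty":0,"tz":-0.01,"spin":0},{"hand":0,"tx":0.035,"ty":0,"tz":0,"spin":0}]'; python3 -m creep '[{"hand":0,"tx":0.035,"ty":0,"tz":0,"spin":0},{"hand":0,"tx":0.03,"ty":0,"tz":0,"spin":0},{"hand":0,"tx":0.02,"ty":0,"tz":0,"spin":0},{"hand":0,"tx":0,"ty":0,"tz":0,"spin":0},{"hand":0,"tx":0,"ty":0,"tz":0,"spin":0}]'; python3 -c "
from h import *
go(455,-139,134,83.7)"
```

```text
time: 5.4
tool_pos: [468.4, -231.4, 162.9]
tcp_rot: [3.113, -0.027, 1.46]
contact_force: [0.5, 0.9, -2.0]
grip_width: 59.9
finger_force: 29.8
time: 6.02
tool_pos: [477.6, -148.0, 164.3]
tcp_rot: [3.115, -0.028, 1.461]
contact_force: [-0.4, 0.1, -1.9]
grip_width: 59.8
finger_force: 29.8
t 6.03 to 455 -139 134 | at [ 477.6 -148.   164.3] rpy [178.5  -1.6  83.7] F [-0.4  0.1 -1.9] g 59.8 29.8 | tool d [  5.6 -24.2  29.8] | after spin [  5.6 -24.2  29.8] spin -0.0
```

```bash
python3 -m creep '[{"hand":0,"tx":0,"ty":-0.024,"tz":0,"spin":0},{"hand":0,"tx":0.005,"ty":0,"tz":0.03,"spin":0},{"hand":0,"tx":0,"ty":0,"tz":0,"spin":0}]'
python3 - <<'E'
from h import *
from plant import cams
go(455,-139,134,83.7)
for n in('scene','top'):
    c=cams.capture(n); pickle.dump(c,open(n+'1.pkl','wb'))
    p=proj(c,[461,-90,110]).astype(int); a=c['color'][p[1]-60:p[1]+60,p[0]-75:p[0]+75,::-1]; cv2.imwrite('pics/'+n+'_1.png',cv2.resize(a,None,fx=2.6,fy=4 if 0 else 2.6,interpolation=cv2.INTER_CUBIC)); print(n,p)
a=np.hstack([cv2.imread('pics/scene_1.png'),cv2.imread('pics/top_1.png')]); print(a.shape); cv2.imwrite('pics/p1.png',a)
E
```

```text
time: 6.4
tool_pos: [453.9, -139.2, 132.5]
tcp_rot: [3.119, -0.03, 1.46]
contact_force: [0.5, -0.1, -2.4]
grip_width: 59.6
finger_force: 29.8
t 6.4 to 455 -139 134 | at [ 453.9 -139.2  132.5] rpy [178.7  -1.7  83.6] F [ 0.5 -0.1 -2.4] g 59.6 29.8 | tool d [ 0.4  1.1 -1.4] | after spin [ 0.4  1.1 -1.4] spin -0.1
scene [225 202]
top [300 213]
(312, 780, 3)
```

View pics/p1.png

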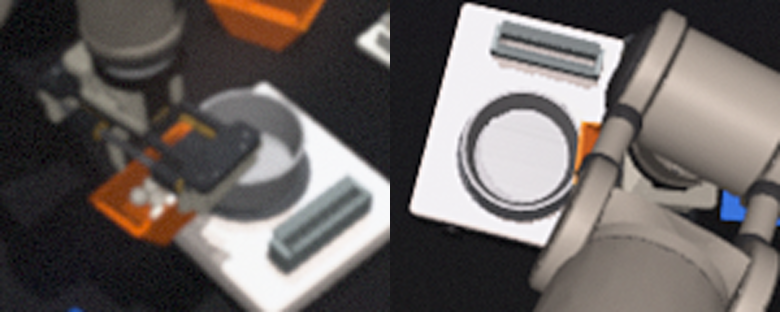

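The cup's lip overhangs the near rim in both views, at crop (195,130) and (588,140). Pushing in and starting to tip.

```bash
python3 -m creep '[{"hand":0,"tx":0.012,"ty":0,"tz":0,"spin":0},{"hand":0,"tx":0.006,"ty":0,"tz":0,"spin":0},{"hand":0,"tx":0.006,"ty":0,"tz":-0.003,"spin":0},{"hand":0,"tx":0.006,"ty":0,"tz":-0.003,"spin":0},{"hand":0,"tx":0,"ty":0,"tz":0,"spin":0}]';  python3 -m creep '[{"hand":0,"tx":0.005,"ty":0,"tz":-0.003,"spin":0},{"hand":0,"tx":0.005,"ty":0,"tz":-0.002,"spin":0},{"hand":0,"tx":0,"ty":0,"tz":0,"spin":0}]'
python3 - <<'E'
from h import *
from plant import cams
go(455,-139,134,83.7)
c=cams.capture('scene'); p=(225,202); a=c['color'][p[1]-60:p[1]+60,p[0]-75:p[0]+75,::-1]; a=cv2.resize(a,None,fx=2.6,fy=2.6,interpolation=cv2.INTER_CUBIC)
c=cams.capture('wrist');  b=c['color'][100:304,150:406,::-1]; b=cv2.resize(b,(391,312)); cv2.imwrite('pics/p2.png',np.hstack([a,b]))
E
```

```text
time: 7.12
tool_pos: [459.2, -110.7, 142.3]
tcp_rot: [3.112, -0.024, 1.462]
contact_force: [-2.6, -7.3, 5.2]
grip_width: 59.7
finger_force: 30.0
time: 7.5
tool_pos: [460.4, -100.6, 147.6]
tcp_rot: [3.111, -0.025, 1.462]
contact_force: [-1.7, -6.3, 4.2]
grip_width: 59.5
finger_force: 30.0
t 7.5 to 455 -139 134 | at [ 460.4 -100.6  147.6] rpy [178.3  -1.4  83.8] F [-1.7 -6.3  4.2] g 59.5 30.0 | tool d [-39.1  -1.6  12.6] | after spin [-39.1  -1.5  12.6] spin 0.1
```

View pics/p2.png

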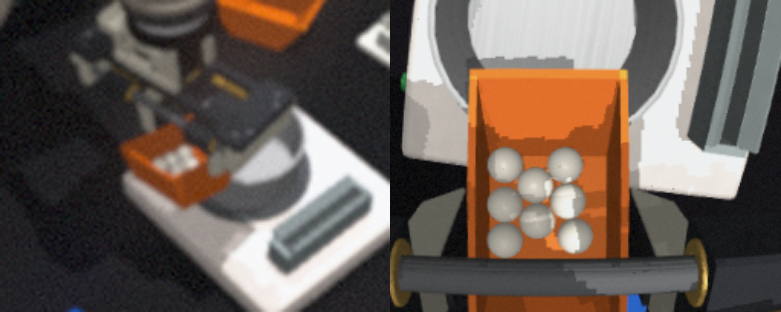

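```bash
cat >> h.py <<'E'
def wray(c,u,v):
    k=c['K']; q=np.array([(u-k[0,2])/k[0,0],(v-k[1,2])/k[1,1]]); r=np.hypot(*q); s=np.r_[q/r*np.sin(r),np.cos(r)]; return c['R'].T@s, -c['R'].T@c['t']
def lip(c,a,b,L):
    d1,o=wray(c,*a); d2,_=wray(c,*b); s=L/np.linalg.norm(d1-d2); return o+s*(d1+d2)/2
E
python3 - <<'E'
from h import *
from plant import cams,get_obs
c=cams.capture('wrist'); pickle.dump(c,open('w2.pkl','wb'))
P=lip(c,(201,147),(306,147),60); p=get_obs()['tool_pos']; u=np.array([.11,.994,0]); v=P-p+[0,0,7.5]
print(P,p,'lip rel pivot u',v@u,'z',v[2], 'tilt',np.degrees(np.arctan2(6.5,59)-np.arctan2(v[2],v@u)))
w=pickle.load(open('w.pkl','rb'));print('check w1',lip(w,(216,132),(298,133),60))
E
```

```text
[466.92645431 -46.79841788 126.79266214] [ 460.37461792 -100.68212698  147.58929449] lip rel pivot u 54.28110885207016 z -13.296632341582153 tilt 20.050964177407177
check w1 [ 470.97933381 -259.51060194   49.27659431]
```

Measured tilt is 20°, so the method works. The contact is slipping to the cup's corner, so I back off slightly, go lower and continue.

```bash
python3 -m creep '[{"hand":0,"tx":-0.007,"ty":0,"tz":0,"spin":0},{"hand":0,"tx":0,"ty":0,"tz":0.005,"spin":0},{"hand":0,"tx":0.004,"ty":0,"tz":0,"spin":0},{"hand":0,"tx":0.004,"ty":0,"tz":-0.001,"spin":0},{"hand":0,"tx":0,"ty":0,"tz":0,"spin":0}]';  python3 -m creep '[{"hand":0,"tx":0.004,"ty":0,"tz":-0.001,"spin":0},{"hand":0,"tx":0.004,"ty":0,"tz":-0.001,"spin":0},{"hand":0,"tx":0,"ty":0,"tz":0,"spin":0}]'
python3 - <<'E'
from h import *
from plant import cams,get_obs
c=cams.capture('wrist'); pickle.dump(c,open('w2.pkl','wb')); m=mask(c,(4,130,110),(22,255,255),(150,80,406,230)); r=np.where(m.sum(1)>255*60)[0]
print(r[0]); 
for v in range(r[0],r[0]+6): k=np.where(m[v])[0]; print(v,k[0],k[-1])
go(455,-139,134,83.7)
E
```

```text
time: 8.28
tool_pos: [459.9, -100.9, 143.7]
tcp_rot: [3.112, -0.023, 1.462]
contact_force: [-7.2, -11.3, 14.4]
grip_width: 59.5
finger_force: 30.0
time: 8.65
tool_pos: [460.8, -92.1, 145.2]
tcp_rot: [3.113, -0.025, 1.461]
contact_force: [-2.7, -7.6, 8.8]
grip_width: 59.5
finger_force: 30.0
157
157 205 301
158 205 301
159 205 301
160 205 301
161 205 301
162 205 301
t 8.7 to 455 -139 134 | at [460.8 -92.1 145.2] rpy [178.4  -1.4  83.7] F [-5.  -8.3  8. ] g 59.6 30.0 | tool d [-47.5  -0.9  10. ] | after spin [-47.5  -0.9  10. ] spin 0.0
```

```bash
cat >> h.py <<'E'
def tilt():
    from plant import cams,get_obs
    c=cams.capture('wrist'); pickle.dump(c,open('w2.pkl','wb')); m=mask(c,(4,100,70),(24,255,255),(150,60,406,260)); r=np.where(m.sum(1)>255*60)[0][0]
    K=[np.where(m[v])[0] for v in range(r+1,r+5)]; a=np.median([k[0] for k in K]); b=np.median([k[-1] for k in K])
    p=get_obs()['tool_pos']; P=lip(c,(a,r),(b+1,r),60); v=P-p+[0,0,7.5]; s=v@[.11,.994,0]; rim=np.array([467,-30,95])-57*np.array([.11,.994,0]); e=p-[0,0,7.5]-rim
    print('lip px',r,a,b,'lip',P.round(0),'rel',round(s,1),v[2].round(1),'tilt',np.degrees(np.arctan2(6.5,59)-np.arctan2(v[2],s)).round(1),'pivot rel rim',round(e@[.11,.994,0],1),e[2].round(1))
    go(455,-139,134,83.7)
E
python3 -c "from h import *; tilt()"
```

```text
lip px 157 205.0 301.0 lip [467. -46. 112.] rel 46.0 -26.0 tilt 35.8 pivot rel rim -5.4 42.7
t 8.75 to 455 -139 134 | at [460.8 -92.1 145.2] rpy [178.4  -1.4  83.7] F [-4.1 -7.   8.4] g 59.5 30.0 | tool d [-47.5  -0.9  10. ] | after spin [-47.5  -0.9  10. ] spin 0.0
```

```bash
python3 -m creep '[{"hand":0,"tx":0.004,"ty":0,"tz":0.0,"spin":0},{"hand":0,"tx":0.004,"ty":0,"tz":0.0,"spin":0},{"hand":0,"tx":0.0,"ty":0,"tz":0,"spin":0}]';python3 -c "from h import *; tilt()"
```

```text
time: 9.12
tool_pos: [461.7, -83.9, 145.4]
tcp_rot: [3.113, -0.025, 1.462]
contact_force: [-3.1, -6.1, 8.3]
grip_width: 59.4
finger_force: 30.0
lip px 165 207.0 299.0 lip [467. -45. 105.] rel 39.6 -32.7 tilt 45.9 pivot rel rim 2.8 42.9
t 9.18 to 455 -139 134 | at [461.7 -83.9 145.4] rpy [178.4  -1.5  83.7] F [-3.1 -5.1  7.6] g 59.7 30.0 | tool d [-55.8  -1.   10. ] | after spin [-55.8  -0.9  10. ] spin 0.0
```

```bash
python3 -m creep '[{"hand":0,"tx":0.005,"ty":0,"tz":0.0,"spin":0},{"hand":0,"tx":0.005,"ty":0,"tz":0.001,"spin":0},{"hand":0,"tx":0.0,"ty":0,"tz":0,"spin":0}]';python3 -c "from h import *; tilt()"
```

```text
time: 9.55
tool_pos: [463.3, -73.7, 144.9]
tcp_rot: [3.112, -0.026, 1.462]
contact_force: [-0.8, -4.2, 8.7]
grip_width: 59.4
finger_force: 30.0
lip px 174 208.0 297.0 lip [468. -42. 100.] rel 32.4 -37.6 tilt 55.5 pivot rel rim 13.1 42.4
t 9.6 to 455 -139 134 | at [463.3 -73.8 144.9] rpy [178.3  -1.5  83.7] F [-2.1 -4.3  8.8] g 60.0 30.0 | tool d [-66.   -1.4   9.1] | after spin [-66.   -1.4   9.1] spin 0.0
```

```bash
python3 -m creep '[{"hand":0,"tx":0.003,"ty":0,"tz":0.002,"spin":0},{"hand":0,"tx":0.003,"ty":0,"tz":0.0025,"spin":0},{"hand":0,"tx":0.003,"ty":0,"tz":0.0025,"spin":0},{"hand":0,"tx":0.0,"ty":0,"tz":0,"spin":0}]';python3 -c "from h import *; tilt()"
```

```text
time: 10.1
tool_pos: [465.9, -64.4, 140.5]
tcp_rot: [3.107, -0.026, 1.462]
contact_force: [-3.1, -1.4, 29.2]
grip_width: 59.7
finger_force: 30.3
lip px 199 206.0 296.5 lip [468. -47. 103.] rel 17.4 -29.8 tilt 65.9 pivot rel rim 22.7 38.1
t 10.15 to 455 -139 134 | at [465.9 -64.4 140.6] rpy [178.   -1.5  83.8] F [-3.5 -1.4 28.2] g 60.0 30.3 | tool d [-75.4  -2.9   4.5] | after spin [-75.5  -2.8   4.5] spin 0.1
```

Run:
```python
from h import *
from plant import cams
c=cams.capture('scene'); p=(235,195); a=c['color'][p[1]-60:p[1]+60,p[0]-75:p[0]+75,::-1]; a=cv2.resize(a,None,fx=2.6,fy=2.6,interpolation=cv2.INTER_CUBIC)
c=pickle.load(open('w2.pkl','rb'));  b=c['color'][60:264,125:381,::-1]; b=cv2.resize(b,(391,312)); cv2.imwrite('pics/p3.png',np.hstack([a,b]))
```

```text
(no output)
```

View pics/p3.png

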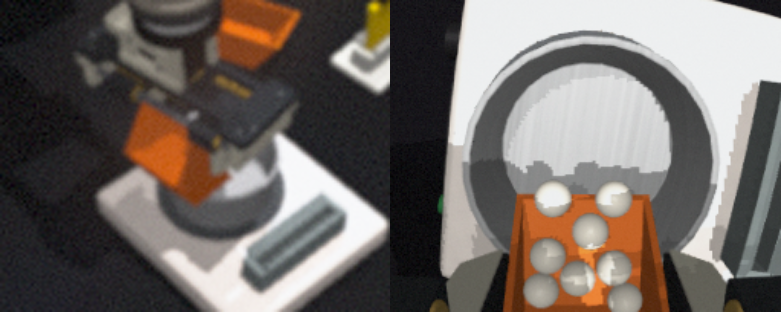

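Run:
```python
from h import *
from plant import get_obs
c=pickle.load(open('w2.pkl','rb'));p=get_obs()['tool_pos']
for r in(184,186,188):
    P=lip(c,(206,r),(296,r),60);v=P-p+[0,0,7.5]; s=v@[.11,.994,0]; print(P,s,v[2],np.degrees(np.arctan2(6.5,59)-np.arctan2(v[2],s)))
```

```text
[468.54868492 -38.61235991  97.2389849 ] 25.983545837861644 -35.82370933131921 60.332877676157864
[468.39654084 -39.88439311  97.60856957] 24.702408989223866 -35.45412466397096 61.420312645927304
[468.24438642 -41.15471814  97.98390364] 23.422968917093414 -35.078790593185886 62.55488483750323
```

All eight balls sit on the lip wall, which is just about level (right half, (515–650, 190–310)), and the tail of the cup is blocked by the gripper body. I'll un-tip, regrip nearer the tail, and repeat.

```bash
python3 -m creep '[{"hand":0,"tx":-0.004,"ty":0,"tz":0,"spin":0},{"hand":0,"tx":-0.005,"ty":0,"tz":0,"spin":0},{"hand":0,"tx":-0.006,"ty":0,"tz":0.001,"spin":0},{"hand":0,"tx":-0.006,"ty":0,"tz":0.001,"spin":0},{"hand":0,"tx":0,"ty":0,"tz":0,"spin":0}]';python3 -c "from h import *; tilt()"
```

```text
time: 10.82
tool_pos: [462.8, -84.1, 136.8]
tcp_rot: [3.11, -0.029, 1.46]
contact_force: [-1.8, 4.3, 20.6]
grip_width: 59.6
finger_force: 30.0
lip px 169 205.0 301.0 lip [468. -46. 105.] rel 38.9 -24.2 tilt 38.1 pivot rel rim 2.8 34.3
t 10.88 to 455 -139 134 | at [462.9 -84.1 136.8] rpy [178.2  -1.6  83.7] F [-2.6  3.5 21.2] g 59.8 30.0 | tool d [-55.5  -1.8   1.2] | after spin [-55.5  -1.8   1.2] spin -0.0
```

```bash
python3 -m creep '[{"hand":0,"tx":-0.006,"ty":0,"tz":0.001,"spin":0},{"hand":0,"tx":-0.006,"ty":0,"tz":0.002,"spin":0},{"hand":0,"tx":-0.006,"ty":0,"tz":0.003,"spin":0},{"hand":0,"tx":-0.006,"ty":0,"tz":0.004,"spin":0},{"hand":0,"tx":0,"ty":0,"tz":0,"spin":0}]';python3 -c "from h import *; tilt()"
```

```text
time: 11.5
tool_pos: [460.7, -109.4, 125.1]
tcp_rot: [3.11, -0.026, 1.461]
contact_force: [-0.2, -4.9, 9.1]
grip_width: 60.1
finger_force: 30.0
lip px 160 200.0 306.0 lip [466. -62. 109.] rel 47.6 -8.5 tilt 16.5 pivot rel rim -22.6 22.7
t 11.55 to 455 -139 134 | at [ 460.7 -109.4  125.2] rpy [178.2  -1.5  83.7] F [ 0.3 -4.9  9. ] g 59.7 30.0 | tool d [-29.8  -2.1  -9.7] | after spin [-29.8  -2.1  -9.7] spin -0.0
```

```bash
python3 -c "from h import *; go(464.5,-286,80,83.7)"; python3 -m creep '[{"hand":0,"tx":-0.015,"ty":0,"tz":-0.008,"spin":0},{"hand":0,"tx":-0.03,"ty":0.005,"tz":0,"spin":0},{"hand":0,"tx":-0.035,"ty":0.005,"tz":0,"spin":0},{"hand":0,"tx":-0.035,"ty":0.005,"tz":0,"spin":0},{"hand":0,"tx":-0.03,"ty":0.005,"tz":0.02,"spin":0}]'; python3 -m creep '[{"hand":0,"tx":-0.025,"ty":0,"tz":0.02,"spin":0},{"hand":0,"tx":-0.007,"ty":0,"tz":0.015,"spin":0},{"hand":0,"tx":0,"ty":0,"tz":0,"spin":0}]'; python3 -c "from h import *; tilt();go(464.5,-286,56,83.7)"
```

```text
t 11.55 to 464.5 -286 80 | at [ 460.7 -109.4  125.2] rpy [178.2  -1.5  83.7] F [ 0.3 -4.9  9. ] g 59.7 30.0 | tool d [-176.2   21.9   41.3] | after spin [-176.2   21.9   41.3] spin -0.0
time: 12.18
tool_pos: [463.7, -256.3, 109.0]
tcp_rot: [3.113, -0.027, 1.46]
contact_force: [-0.0, 0.3, -1.9]
grip_width: 59.8
finger_force: 30.0
time: 12.55
tool_pos: [459.9, -284.3, 71.1]
tcp_rot: [3.118, -0.03, 1.46]
contact_force: [0.3, -0.3, -1.0]
grip_width: 59.9
finger_force: 30.0
lip px 195 199.0 307.0 lip [ 463. -255.   63.] rel 29.4 -1.3 tilt 8.7 pivot rel rim -196.3 -30.5
t 12.6 to 455 -139 134 | at [ 460.4 -284.2   72. ] rpy [178.5  -1.7  83.7] F [-0.2 -0.4 -0.5] g 59.5 30.0 | tool d [145.4 -19.9 -58.3] | after spin [145.5 -19.8 -58.3] spin -0.0
t 12.6 to 464.5 -286 56 | at [ 460.4 -284.2   72. ] rpy [178.5  -1.7  83.7] F [-0.2 -0.4 -0.5] g 59.5 30.0 | tool d [-1.9  3.8 16.1] | after spin [-1.9  3.8 16.1] spin -0.0
```

```bash
python3 -m creep '[{"hand":0,"tx":0,"ty":0.004,"tz":0.008,"spin":0},{"hand":0,"tx":0,"ty":0,"tz":0.005,"spin":0},{"hand":0,"tx":0,"ty":0,"tz":0,"spin":0}]'; python3 -m creep '[{"hand":0,"tx":0,"ty":0,"tz":0.005,"spin":0},{"hand":0,"tx":0,"ty":0,"tz":0,"spin":0}]';python3 -c "from h import *; tilt()"
```

```text
time: 12.98
tool_pos: [465.1, -284.4, 59.2]
tcp_rot: [3.115, -0.029, 1.462]
contact_force: [-0.4, -0.8, -0.8]
grip_width: 59.7
finger_force: 30.0
time: 13.22
tool_pos: [465.1, -284.7, 54.2]
tcp_rot: [3.115, -0.029, 1.461]
contact_force: [0.6, 0.3, -1.9]
grip_width: 59.7
finger_force: 30.0
lip px 195 199.0 307.0 lip [ 469. -255.   46.] rel 29.7 -0.6 tilt 7.4 pivot rel rim -196.5 -48.2
t 13.28 to 455 -139 134 | at [ 465.2 -284.8   54.3] rpy [178.5  -1.6  83.7] F [ 0.  -0.3 -1. ] g 60.1 30.0 | tool d [146.  -24.1 -76.2] | after spin [146.  -24.1 -76.2] spin -0.0
```

Run:
```python
from h import *
c=pickle.load(open('w2.pkl','rb'))
h=cv2.cvtColor(c['color'],cv2.COLOR_RGB2HSV)
for v in range(120,250,8): print(v,[tuple(h[v,u]) for u in (190,203,225,253,280,303,315)])
```

```text
120 [(np.uint8(130), np.uint8(24), np.uint8(64)), (np.uint8(135), np.uint8(25), np.uint8(61)), (np.uint8(124), np.uint8(27), np.uint8(65)), (np.uint8(138), np.uint8(21), np.uint8(62)), (np.uint8(129), np.uint8(28), np.uint8(63)), (np.uint8(137), np.uint8(34), np.uint8(67)), (np.uint8(133), np.uint8(32), np.uint8(71))]
128 [(np.uint8(135), np.uint8(24), np.uint8(63)), (np.uint8(135), np.uint8(24), np.uint8(64)), (np.uint8(137), np.uint8(27), np.uint8(65)), (np.uint8(135), np.uint8(24), np.uint8(64)), (np.uint8(120), np.uint8(20), np.uint8(65)), (np.uint8(128), np.uint8(29), np.uint8(70)), (np.uint8(129), np.uint8(38), np.uint8(68))]
136 [(np.uint8(140), np.uint8(24), np.uint8(63)), (np.uint8(131), np.uint8(33), np.uint8(61)), (np.uint8(139), np.uint8(34), np.uint8(60)), (np.uint8(132), np.uint8(20), np.uint8(65)), (np.uint8(145), np.uint8(24), np.uint8(63)), (np.uint8(129), np.uint8(38), np.uint8(68)), (np.uint8(131), np.uint8(30), np.uint8(67))]
144 [(np.uint8(124), np.uint8(31), np.uint8(65)), (np.uint8(130), np.uint8(25), np.uint8(61)), (np.uint8(137), np.uint8(28), np.uint8(64)), 
[... 3735 characters left out ...]
50)), (np.uint8(28), np.uint8(15), np.uint8(232))]
240 [(np.uint8(27), np.uint8(23), np.uint8(220)), (np.uint8(12), np.uint8(193), np.uint8(235)), (np.uint8(17), np.uint8(173), np.uint8(255)), (np.uint8(19), np.uint8(167), np.uint8(255)), (np.uint8(23), np.uint8(151), np.uint8(255)), (np.uint8(12), np.uint8(193), np.uint8(230)), (np.uint8(26), np.uint8(23), np.uint8(218))]
248 [(np.uint8(27), np.uint8(21), np.uint8(120)), (np.uint8(12), np.uint8(190), np.uint8(225)), (np.uint8(18), np.uint8(169), np.uint8(255)), (np.uint8(18), np.uint8(171), np.uint8(255)), (np.uint8(18), np.uint8(170), np.uint8(255)), (np.uint8(12), np.uint8(193), np.uint8(223)), (np.uint8(128), np.uint8(19), np.uint8(54))]
```

```bash
sed -i 's/(4,100,70),(24,255,255)/(4,100,70),(32,255,255)/' h.py
python3 - <<'E'
from h import *
from plant import cams
tilt()
c=cams.capture('scene'); w=cams.capture('wrist'); t=cams.capture('top')
p=proj(c,[463,-296,30]).astype(int); a=c['color'][p[1]-45:p[1]+45,p[0]-55:p[0]+55,::-1]; q=proj(c,[467,-30,80]).astype(int); d=c['color'][q[1]-45:q[1]+45,q[0]-55:q[0]+55,::-1]
b=w['color'][130:320,130:386,::-1]
f=lambda i:cv2.resize(i,(390,300),interpolation=cv2.INTER_CUBIC)
q=proj(t,[467,-30,50]).astype(int); e=t['color'][q[1]-60:q[1]+60,q[0]-60:q[0]+96,::-1]
cv2.imwrite('pics/p4.png',np.vstack([np.hstack([f(a),f(b)]),np.hstack([f(d),f(e)])]))
E
```

```text
lip px 161 201.0 305.0 lip [ 471. -239.   35.] rel 46.6 -11.6 tilt 20.2 pivot rel rim -196.6 -48.1
t 13.32 to 455 -139 134 | at [ 465.3 -284.9   54.4] rpy [178.5  -1.6  83.7] F [-0.1  0.6 -1.4] g 60.0 30.0 | tool d [146.1 -24.2 -76.1] | after spin [146.1 -24.2 -76.1] spin -0.0
```

View pics/p4.png

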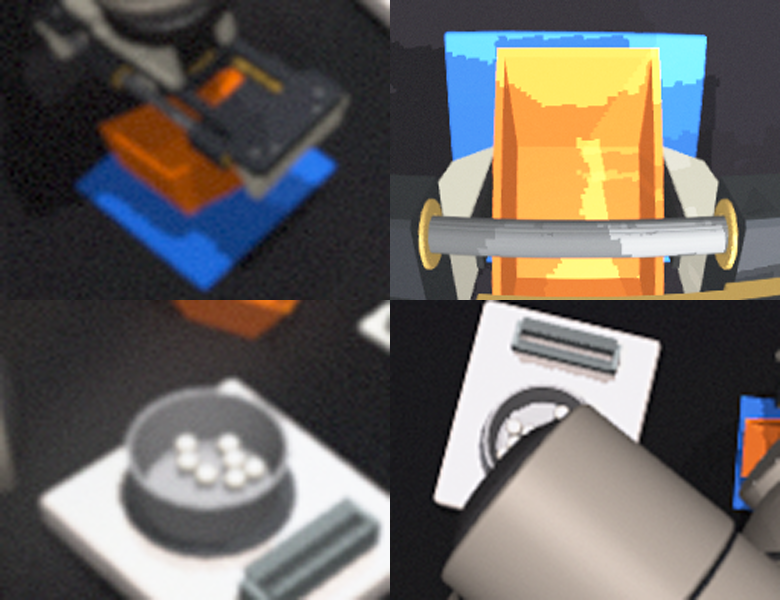

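The picture shows the cup empty over the mat (right top), and the balls lying in the bowl (left bottom, around (220,460); at least seven are visible). Setting the cup down.

```bash
python3 -m creep '[{"hand":0,"tx":0,"ty":0,"tz":0.003,"spin":0},{"hand":0,"tx":0,"ty":0,"tz":0.0,"spin":0},{"hand":0,"tx":0,"ty":0,"tz":0.002,"spin":0},{"hand":0,"tx":0,"ty":0,"tz":0,"spin":0}]';  python3 -c "from h import *; tilt()"
```

```text
time: 13.98
tool_pos: [465.3, -284.7, 49.3]
tcp_rot: [3.115, -0.028, 1.461]
contact_force: [0.1, 0.2, -1.3]
grip_width: 59.7
finger_force: 30.0
lip px 161 201.0 305.0 lip [ 471. -239.   30.] rel 46.5 -11.6 tilt 20.2 pivot rel rim -196.4 -53.1
t 14.03 to 455 -139 134 | at [ 465.4 -284.8   49.4] rpy [178.5  -1.6  83.7] F [-0.  -0.6 -0.3] g 60.1 30.0 | tool d [146.1 -24.2 -81.2] | after spin [146.1 -24.2 -81.2] spin -0.0
```

```bash
python3 -m creep '[{"hand":0,"tx":0,"ty":0,"tz":0.003,"spin":0},{"hand":0,"tx":0,"ty":0,"tz":0.003,"spin":0},{"hand":0,"tx":0,"ty":0,"tz":0.0,"spin":0}]'; python3 -m creep '[{"hand":0,"tx":0,"ty":0,"tz":0.003,"spin":0},{"hand":0,"tx":0,"ty":0,"tz":0.0,"spin":0}]';   python3 -c "from h import *; tilt()"
```

```text
time: 14.4
tool_pos: [466.2, -285.3, 45.9]
tcp_rot: [3.113, -0.026, 1.461]
contact_force: [-4.4, 2.1, 20.4]
grip_width: 59.9
finger_force: 30.1
time: 14.65
tool_pos: [466.5, -286.2, 44.5]
tcp_rot: [3.111, -0.024, 1.462]
contact_force: [-8.1, 0.3, 32.8]
grip_width: 60.0
finger_force: 30.2
lip px 161 200.0 306.0 lip [ 472. -240.   29.] rel 47.1 -8.5 tilt 16.5 pivot rel rim -197.8 -58.0
t 14.7 to 455 -139 134 | at [ 466.5 -286.2   44.5] rpy [178.3  -1.4  83.7] F [-9.5  0.9 32.6] g 59.8 30.2 | tool d [147.2 -24.8 -86.7] | after spin [147.2 -24.9 -86.7] spin 0.0
```

```bash
python3 -m creep '[{"hand":0,"tx":0,"ty":0,"tz":-0.003,"spin":0},{"hand":0.67,"tx":0,"ty":0,"tz":0,"spin":0},{"hand":0.69,"tx":0,"ty":0,"tz":0,"spin":0},{"hand":0.72,"tx":0,"ty":0,"tz":0.0,"spin":0},{"hand":0.8,"tx":0,"ty":0,"tz":0.0,"spin":0}]'; python3 -m creep '[{"hand":1,"tx":0,"ty":0,"tz":0.0,"spin":0},{"hand":1,"tx":0,"ty":0,"tz":0.0,"spin":0}]';   python3 -c "from h import *; tilt()"
```

```text
time: 15.32
tool_pos: [465.5, -284.4, 43.1]
tcp_rot: [3.115, -0.029, 1.461]
contact_force: [-1.1, -0.9, 0.7]
grip_width: 71.4
finger_force: 0.0
time: 15.58
tool_pos: [465.6, -284.6, 43.4]
tcp_rot: [3.115, -0.028, 1.461]
contact_force: [-0.4, -0.3, 0.2]
grip_width: 88.4
finger_force: 0.0
lip px 201 193.5 309.0 lip [ 468. -255.   47.] rel 30.0 10.6 tilt -13.2 pivot rel rim -196.3 -59.0
t 15.62 to 455 -139 134 | at [ 465.6 -284.7   43.5] rpy [178.5  -1.6  83.7] F [-0.5  0.8 -0.6] g 90.2 0.0 | tool d [146.1 -24.2 -87.1] | after spin [146.1 -24.2 -87.1] spin -0.0
```

```bash
python3 -m creep '[{"hand":1,"tx":0,"ty":0,"tz":-0.03,"spin":0},{"hand":1,"tx":0,"ty":0,"tz":-0.055,"spin":0},{"hand":1,"tx":0,"ty":0,"tz":-0.055,"spin":0},{"hand":1,"tx":0.03,"ty":0,"tz":-0.03,"spin":0},{"hand":1,"tx":0.055,"ty":0,"tz":0,"spin":0}]'; python3 -m creep '[{"hand":1,"tx":0.058,"ty":0,"tz":0,"spin":0},{"hand":1,"tx":0.05,"ty":0,"tz":0.0,"spin":0},{"hand":1,"tx":0.0,"ty":0,"tz":0.0,"spin":0}]';   python3 - <<'E'
from h import *
from plant import cams
go(502,264,180,79.4)
c=cams.capture('wrist'); pickle.dump(c,open('w3.pkl','wb'))
t=cams.capture('top'); print('cup',rect(t,mask(t,(4,150,90),(18,255,255),(340,185,430,250)),49),rect(t,mask(t,(4,150,90),(18,255,255),(340,185,430,250)),4))
b=c['color'][20:250,110:410,::-1]; cv2.imwrite('pics/w3.png',cv2.resize(b,None,fx=2,fy=2,interpolation=cv2.INTER_CUBIC))
E
```

```text
time: 16.25
tool_pos: [471.0, -205.5, 218.5]
tcp_rot: [3.109, -0.025, 1.458]
contact_force: [0.8, 0.2, -1.2]
grip_width: 91.9
finger_force: 0.0
time: 16.62
tool_pos: [481.7, -94.2, 219.1]
tcp_rot: [3.115, -0.029, 1.465]
contact_force: [0.0, -1.2, 0.1]
grip_width: 91.7
finger_force: 0.0
t 16.62 to 502 264 180 | at [481.7 -94.2 219.1] rpy [178.5  -1.6  84. ] F [ 0.  -1.2  0.1] g 91.7 0.0 | tool d [357.1 -18.8  48.9] | after spin [354.5 -47.2  48.9] spin 4.6
cup (array([ 462. , -312.2]), array([119.9,  63. ]), 87.6) (array([ 467.9, -324.1]), array([124.4,  65.4]), 87.6)
```

View pics/w3.png

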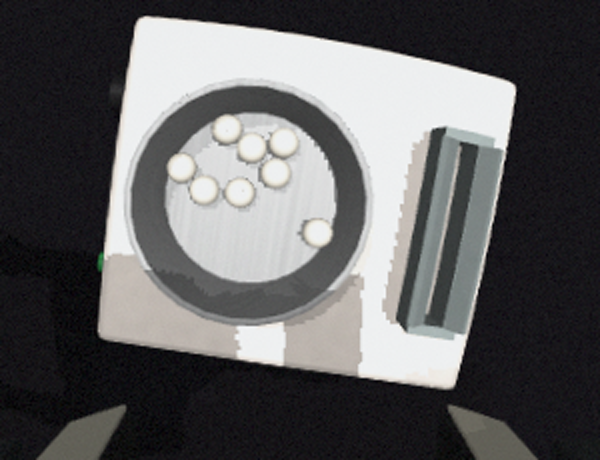

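All eight balls are in the bowl, in the crop from (180,168) to (318,233). The cup stands upright on the mat. The holder slot runs from about (465,145) to (430,325) in the crop.

Run:
```python
from h import *
c=pickle.load(open('w3.pkl','rb'))
def wproj(X):
    s=c['R']@np.asarray(X,float)+c['t']; th=np.arctan2(np.hypot(s[0],s[1]),s[2]); d=s[:2]/np.hypot(s[0],s[1]); k=c['K']; return np.array([k[0,2]+k[0,0]*th*d[0],k[1,2]+k[1,1]*th*d[1]])
crop=lambda X:((wproj(X)-[110,20])*2).round(0)
x=np.array([.966,-.26]);y=np.array([.26,.966]); S=np.array([569,-57])
for z in(40,70,78):
    for a,b in((-5.5,0),(5.5,0),(0,49),(0,-49)): print(z,a,b,crop(np.r_[S+a*x+b*y,z]))
print('bowl rim pts',[crop([467+58*x[0]*s,-30+58*x[1]*s,95]).tolist() for s in(-1,1)],[crop([467+58*y[0]*s,-30+58*y[1]*s,95]).tolist() for s in(-1,1)])
g=cv2.cvtColor(c['color'],cv2.COLOR_RGB2GRAY).astype(int)
for cy in(180,235,290):  # gray profile across the holder
    r=20+cy//2; print(cy,[(int((u-110)*2),int(g[r,u])) for u in range(306,366,1)])
```

```text
40 -5.5 0 [416. 226.]
40 5.5 0 [435. 229.]
40 0 49 [441. 142.]
40 0 -49 [409. 311.]
70 -5.5 0 [430. 232.]
70 5.5 0 [450. 236.]
70 0 49 [458. 140.]
70 0 -49 [421. 325.]
78 -5.5 0 [435. 233.]
78 5.5 0 [455. 237.]
78 0 49 [462. 140.]
78 0 -49 [425. 329.]
bowl rim pts [[108.0, 187.0], [358.0, 223.0]] [[215.0, 325.0], [251.0, 78.0]]
180 [(392, 240), (394, 239), (396, 239), (398, 241), (400, 239), (402, 239), (404, 239), (406, 213), (408, 194), (410, 195), (412, 193), (414, 194), (416, 193), (418, 194), (420, 182), (422, 107), (424, 64), (426, 60), (428, 61), (430, 53), (432, 56), (434, 113), (436, 142), (438, 143), (440, 144), (442, 136), (444, 131), (446, 132), (448, 134), (450, 138), (452, 183), (454, 165), (456, 70), (458, 62), (460, 59), (462, 64), (464, 59), (466, 59), (468, 60), (470, 61), (472, 106), (474, 131), (476, 128), (478, 132), (480, 129), (482, 129), (484, 129), (486, 127), (488, 130), (490, 127), (492, 131), (494, 140), (496, 155), (498, 223), (500, 120), (502, 22), (504, 17), (506, 22), (508, 17), (510, 23)]
235 [(392, 240), (394, 219), (396, 189), (398, 188), (400, 189)
[... 631 characters left out ...]
, 16)]
290 [(392, 187), (394, 184), (396, 187), (398, 184), (400, 150), (402, 60), (404, 62), (406, 59), (408, 57), (410, 56), (412, 98), (414, 135), (416, 145), (418, 145), (420, 136), (422, 131), (424, 133), (426, 129), (428, 130), (430, 178), (432, 166), (434, 61), (436, 60), (438, 59), (440, 61), (442, 61), (444, 60), (446, 57), (448, 60), (450, 123), (452, 131), (454, 126), (456, 127), (458, 127), (460, 127), (462, 130), (464, 133), (466, 129), (468, 128), (470, 132), (472, 142), (474, 170), (476, 228), (478, 19), (480, 19), (482, 22), (484, 21), (486, 23), (488, 24), (490, 25), (492, 22), (494, 22), (496, 26), (498, 21), (500, 22), (502, 22), (504, 22), (506, 23), (508, 22), (510, 24)]
```

```bash
python3 -m creep '[{"hand":1,"tx":0.05,"ty":-0.003,"tz":-0.005,"spin":4.6},{"hand":1,"tx":0.059,"ty":-0.009,"tz":0,"spin":0},{"hand":1,"tx":0.059,"ty":-0.009,"tz":0,"spin":0},{"hand":1,"tx":0.059,"ty":-0.009,"tz":0,"spin":0},{"hand":1,"tx":0.04,"ty":-0.009,"tz":0,"spin":0}]'; python3 -m creep '[{"hand":1,"tx":0.0,"ty":0,"tz":0,"spin":0},{"hand":1,"tx":0.0,"ty":0,"tz":0,"spin":0}]';   python3 - <<'E'
from h import *
from plant import cams
go(502,264,180,79.4)
c=cams.capture('wrist'); pickle.dump(c,open('w4.pkl','wb'))
h=cv2.cvtColor(c['color'],cv2.COLOR_RGB2HSV); m=cv2.inRange(h,(18,120,90),(36,255,255)); n,l,st,ce=cv2.connectedComponentsWithStats(m)
print([(s.tolist(),q.round(0).tolist()) for s,q in zip(st[1:],ce[1:]) if s[4]>20])
def wproj(X):
    s=c['R']@np.asarray(X,float)+c['t']; th=np.arctan2(np.hypot(s[0],s[1]),s[2]); d=s[:2]/np.hypot(s[0],s[1]); k=c['K']; return np.array([k[0,2]+k[0,0]*th*d[0],k[1,2]+k[1,1]*th*d[1]])
a=np.radians(79.4);y=np.array([np.cos(a),np.sin(a)]);x=np.array([y[1],-y[0]]);G=np.array([502.2,264.3])
print('pred bar ends',[wproj(np.r_[G+s*35*y,125]).round(0).tolist() for s in(-1,1)],'plate ends',[wproj(np.r_[G+s*45*y,95]).round(0).tolist() for s in(-1,1)])
g=h[:,:,2].astype(int)
for s in(-20,0,20):
    u,v=wproj(np.r_[G+s*y,125]).round().astype(int); print(s,u,v,[(k,int(g[v,k])) for k in range(u-26,u+27,2)])
E
```

```text
time: 17.35
tool_pos: [490.5, 173.4, 230.7]
tcp_rot: [3.117, -0.03, 1.38]
contact_force: [0.8, 0.4, -0.1]
grip_width: 91.7
finger_force: 0.0
time: 17.6
tool_pos: [490.2, 171.1, 230.5]
tcp_rot: [3.118, -0.029, 1.379]
contact_force: [-0.2, -0.6, 0.8]
grip_width: 91.9
finger_force: 0.0
t 17.6 to 502 264 180 | at [490.2 171.1 230.5] rpy [178.6  -1.7  79. ] F [-0.2 -0.6  0.8] g 91.9 0.0 | tool d [92.  -7.4 53. ] | after spin [92.  -6.8 53. ] spin -0.4
[([244, 121, 8, 8, 43], [247.0, 124.0]), ([93, 144, 85, 49, 416], [135.0, 164.0]), ([137, 189, 5, 11, 33], [139.0, 194.0]), ([106, 206, 30, 14, 75], [118.0, 214.0]), ([104, 253, 19, 43, 409], [111.0, 274.0]), ([384, 253, 19, 43, 389], [395.0, 274.0]), ([241, 293, 223, 33, 1773], [358.0, 313.0]), ([357, 362, 11, 22, 123], [364.0, 374.0])]
pred bar ends [[243.0, 127.0], [243.0, 45.0]] plate ends [[244.0, 135.0], [243.0, 41.0]]
-20 243 109 [(217, 45), (219, 245), (221, 255), (223, 255), (225, 255), (227, 250), (229, 251), (231, 250), (233, 235), (235, 220), (237, 211), (239, 52), (241, 87), (243, 94), (245, 91), (247, 91), (249, 93), (251, 92), (253, 91), (255, 63), (257, 207), (259, 251), (261, 254), (263, 255), (265, 255), (267, 255), (269, 255)]
0 243 86 [(217, 48), (219, 254), (221, 255), (223, 255), (225, 254), (227, 251), (229, 251), (231, 250), (233, 234), (235, 219), (237, 181), (239, 55), (241, 95), (243, 94), (245, 94), (247, 94), (249, 95), (251, 94), (253, 92), (255, 60), (257, 224), (259, 251), (261, 254), (263, 255), (265, 255), (267, 255), (269, 255)]
20 243 62 [(217, 46), (219, 255), (221, 255), (223, 255), (225, 255), (227, 255), (229, 253), (231, 251), (233, 234), (235, 214), (237, 176), (239, 61), (241, 93), (243, 94), (245, 96), (247, 96), (249, 95), (251, 95), (253, 93), (255, 57), (257, 229), (259, 252), (261, 255), (263, 255), (265, 255), (267, 255), (269, 255)]
```

```bash
python3 -c "
from h import *
go(505.5,269,170,79.2);go(505.5,269,109,79.2)"
```

```text
t 17.65 to 505.5 269 170 | at [490.2 170.8 230.6] rpy [178.6  -1.7  79. ] F [-0.3 -1.3  1.2] g 92.1 0.0 | tool d [97.4 -5.3 63.4] | after spin [97.5 -4.9 63.4] spin -0.2
t 17.65 to 505.5 269 109 | at [490.2 170.8 230.6] rpy [178.6  -1.7  79. ] F [-0.3 -1.3  1.2] g 92.1 0.0 | tool d [ 95.6  -6.8 124.3] | after spin [ 95.7  -6.4 124.3] spin -0.2
```

```bash
python3 -m creep '[{"hand":1,"tx":0.05,"ty":-0.003,"tz":0,"spin":0},{"hand":1,"tx":0.046,"ty":-0.002,"tz":0.02,"spin":0},{"hand":1,"tx":0,"ty":-0.001,"tz":0.05,"spin":0},{"hand":1,"tx":0,"ty":0,"tz":0.04,"spin":0},{"hand":1,"tx":0,"ty":0,"tz":0.014,"spin":0}]'; python3 -m creep '[{"hand":1,"tx":0,"ty":0,"tz":0,"spin":0},{"hand":1,"tx":0,"ty":0,"tz":0,"spin":0}]';python3 -c "
from h import *
go(505.5,269,109,79.4)"
```

```text
time: 18.27
tool_pos: [505.2, 269.1, 107.3]
tcp_rot: [3.121, -0.028, 1.378]
contact_force: [0.2, 0.2, -0.0]
grip_width: 91.9
finger_force: 0.0
time: 18.52
tool_pos: [507.1, 270.9, 111.5]
tcp_rot: [3.114, -0.032, 1.38]
contact_force: [-0.5, 0.0, 0.3]
grip_width: 91.6
finger_force: 0.0
t 18.52 to 505.5 269 109 | at [507.1 270.9 111.5] rpy [178.4  -1.8  79.1] F [-0.5  0.   0.3] g 91.6 0.0 | tool d [-2.2 -1.2  2.4] | after spin [-2.2 -1.3  2.4] spin -0.3
```

```bash
python3 -m creep '[{"hand":0,"tx":-0.002,"ty":-0.001,"tz":0.002,"spin":0},{"hand":0,"tx":0,"ty":0,"tz":0,"spin":0},{"hand":0,"tx":0,"ty":0,"tz":0,"spin":0},{"hand":0,"tx":0,"ty":0,"tz":0,"spin":0},{"hand":0,"tx":0,"ty":0,"tz":0,"spin":0}]'; python3 -m creep '[{"hand":0,"tx":0,"ty":0,"tz":0,"spin":0},{"hand":0,"tx":0,"ty":0,"tz":0,"spin":0}]';python3 -c "
from h import *
go(505.5,269,109,79.4)"
```

```text
time: 19.15
tool_pos: [504.4, 269.4, 107.6]
tcp_rot: [3.117, -0.03, 1.381]
contact_force: [-0.1, 1.3, -0.2]
grip_width: 46.6
finger_force: 0.0
time: 19.4
tool_pos: [504.4, 269.3, 107.5]
tcp_rot: [3.117, -0.03, 1.381]
contact_force: [-0.4, -0.0, -0.6]
grip_width: 26.0
finger_force: 0.0
t 19.4 to 505.5 269 109 | at [504.4 269.3 107.5] rpy [178.6  -1.7  79.1] F [-0.4 -0.  -0.6] g 26.0 0.0 | tool d [-0.1  1.2 -1.5] | after spin [-0.1  1.2 -1.5] spin -0.3
```

```bash
python3 -m creep '[{"hand":0,"tx":0,"ty":0,"tz":0,"spin":0},{"hand":0,"tx":0,"ty":0,"tz":0,"spin":0},{"hand":0,"tx":0,"ty":0,"tz":0,"spin":0}]';python3 -c "
from h import *
go(505.5,269,109,79.4)"
```

```text
time: 19.77
tool_pos: [504.4, 269.3, 107.5]
tcp_rot: [3.117, -0.03, 1.38]
contact_force: [0.5, -0.2, -0.3]
grip_width: 15.9
finger_force: 30.0
t 19.77 to 505.5 269 109 | at [504.4 269.3 107.5] rpy [178.6  -1.7  79.1] F [ 0.5 -0.2 -0.3] g 15.9 30.0 | tool d [-0.1  1.1 -1.4] | after spin [-0.1  1.1 -1.4] spin -0.3
```

```bash
cat >> h.py <<'E'
def ins(x,y,zb,yaw,L=97.5):
    from plant import get_obs
    o=get_obs(); R=Ro.from_euler('xyz',o['tcp_rot']).as_matrix(); e=o['tool_pos']+L*R[:,2]; sp=(np.degrees(o['tcp_rot'][2])-yaw+180)%360-180
    R2=R@Ro.from_euler('z',sp,degrees=True).as_matrix(); print('edge',e.round(1),'F',o['contact_force'].round(1),'g',o['grip_width'].round(1),'yaw',np.degrees(o['tcp_rot'][2]).round(1),'t',o['time'],'need tool',(R2.T@(np.array([x,y,zb])-e)).round(1),'spin',round(sp,1))
E
python3 -m creep '[{"hand":0,"tx":0,"ty":0,"tz":-0.02,"spin":0},{"hand":0,"tx":0,"ty":0,"tz":-0.03,"spin":0},{"hand":0,"tx":0,"ty":0,"tz":-0.04,"spin":0},{"hand":0,"tx":0,"ty":0,"tz":-0.03,"spin":0},{"hand":0,"tx":0,"ty":0,"tz":0,"spin":0}]';python3 -c "
from h import *
ins(574.2,-57.8,110,74.9)"
```

```text
time: 20.4
tool_pos: [501.9, 266.7, 229.7]
tcp_rot: [3.113, -0.033, 1.381]
contact_force: [0.8, -0.3, -1.7]
grip_width: 15.7
finger_force: 30.0Traceback (most recent call last):
  File "<string>", line 3, in <module>
    ins(574.2,-57.8,110,74.9)
    ~~~^^^^^^^^^^^^^^^^^^^^^^
  File "h.py", line 36, in ins
    R2=R@Ro.from_euler('z',sp,degrees=True).as_matrix(); print('edge',e.round(1),'F',o['contact_force'].round(1),'g',o['grip_width'].round(1),'yaw',np.degrees(o['tcp_rot'][2]).round(1),'t',o['time'],'need tool',(R2.T@(np.array([x,y,zb])-e)).round(1),'spin',round(sp,1))
                                                                                                                     ^^^^^^^^^^^^^^^^^^^^^
AttributeError: 'float' object has no attribute 'round'
```

```bash
sed -i "s/o\['grip_width'\].round(1)/round(float(o['grip_width']),1)/" h.py; python3 -c "
from h import *
ins(574.2,-57.8,110,74.9)"
```

```text
edge [505.2 269.3 132.3] F [ 0.8 -0.3 -1.7] g 15.7 yaw 79.1 t 20.4 need tool [-298.4  151.5   15.9] spin 4.2
```

```bash
python3 -m creep '[{"hand":0,"tx":-0.03,"ty":0.018,"tz":0,"spin":4.2},{"hand":0,"tx":-0.05,"ty":0.025,"tz":0,"spin":0},{"hand":0,"tx":-0.05,"ty":0.025,"tz":0,"spin":0},{"hand":0,"tx":-0.05,"ty":0.025,"tz":0,"spin":0},{"hand":0,"tx":-0.05,"ty":0.025,"tz":0,"spin":0}]'; python3 -m creep '[{"hand":0,"tx":-0.04,"ty":0.02,"tz":0,"spin":0},{"hand":0,"tx":-0.02,"ty":0.01,"tz":0,"spin":0},{"hand":0,"tx":0,"ty":0,"tz":0,"spin":0},{"hand":0,"tx":0,"ty":0,"tz":0,"spin":0}]';python3 -c "
from h import *
ins(574.2,-57.8,95,74.9)"
```

```text
time: 21.02
tool_pos: [556.7, 12.7, 221.0]
tcp_rot: [3.122, -0.032, 1.307]
contact_force: [0.6, -0.0, -1.5]
grip_width: 15.7
finger_force: 30.0
time: 21.52
tool_pos: [570.2, -50.1, 221.0]
tcp_rot: [3.121, -0.032, 1.308]
contact_force: [0.9, 0.3, -0.4]
grip_width: 15.6
finger_force: 30.0
edge [573.  -47.6 123.6] F [ 0.9  0.3 -0.4] g 15.6 yaw 74.9 t 21.525 need tool [-10.5   3.2  28.3] spin 0.0
```

```bash
python3 -m creep '[{"hand":0,"tx":-0.01,"ty":0.003,"tz":0,"spin":0},{"hand":0,"tx":0,"ty":0,"tz":0.02,"spin":0},{"hand":0,"tx":0,"ty":0,"tz":0.01,"spin":0},{"hand":0,"tx":0,"ty":0,"tz":0,"spin":0},{"hand":0,"tx":0,"ty":0,"tz":0,"spin":0}]';python3 - <<'E'
from h import *
from plant import cams
ins(574.2,-57.8,72,74.9)
c=cams.capture('wrist'); pickle.dump(c,open('w5.pkl','wb')); h=cv2.cvtColor(c['color'],cv2.COLOR_RGB2HSV)
for v in range(100,235,10): print(v,' '.join(('Y' if 15<h[v,u,0]<38 and h[v,u,1]>110 else '%x'%(h[v,u,2]//16)) for u in range(215,300)))
E
```

```text
time: 22.15
tool_pos: [572.1, -61.0, 191.9]
tcp_rot: [3.119, -0.032, 1.308]
contact_force: [0.3, 0.2, -0.9]
grip_width: 15.6
finger_force: 30.0
edge [575.1 -58.6  94.5] F [ 0.3  0.2 -0.9] g 15.6 yaw 74.9 t 22.15 need tool [-0.2 -1.6 22.5] spin 0.0
100 f f f f f f f f f f e e f f f f f f f e f f f f e f e f f f f f e f f f f f f f f f f f f e f f e e f f f f f e f f f f f f e e f e f f e e d 7 1 1 1 1 1 1 1 1 1 1 1 1 1
110 f f f e f f f f f f f f f f f f f f f f e f f e f e f e f f f f f e f f f f f f e f f e f f f f f f f f f f f f e f f f f f f f f f f f e e d 5 1 1 1 1 1 1 1 1 1 1 1 1 1
120 f f f f f f f f e f e f f f f f f f f f f f e f e f f f f f f f f f f f f f f f f f e f f f f f f e e f f f f f f f f f f f f f f f e f f e c 3 1 1 1 1 1 1 1 1 1 1 1 1 1
130 f f f f f e f f f f f f f f f f f f e e c c c b b b b b b b b b b b b b b b b b b b b b b b b b b b b b d e f f f f f f f f f f f f f f f e b 1 1 1 1 1 1 1 1 1 1 1 1 1 1
140 f f f f f f f f f f e f f f e c c c c a 9 9 8 8 8 8 8 8 8 8 8 c f f e f e d b c c c 9 6 8 8 8 8 8 8 8 8 8 8 9 9 c e f f f f f f f f f f e e 9 3 1 1 1 1 
[... 883 characters left out ...]
 1 1
200 9 9 a b c c b c c c c c c c c c c c c b 8 6 5 0 0 1 1 0 1 1 1 1 1 0 1 0 1 1 1 0 1 0 0 1 1 1 1 1 1 1 0 1 1 2 6 b e f d a a a a a a 9 9 8 7 4 0 0 1 0 0 0 1 1 1 1 1 1 1 1 1
210 9 a a 9 9 9 a a 9 a 9 9 9 a 9 a 9 9 9 9 8 5 1 1 2 2 2 2 2 2 2 2 2 2 2 2 2 2 2 3 2 2 2 2 2 2 2 1 1 2 2 2 1 2 2 b e d a a a a a a a 9 9 8 6 2 1 1 0 Y 0 1 1 1 1 1 1 1 1 1 0
220 9 9 9 9 a a 9 a a 9 a 9 a 9 a 9 a 9 9 9 8 5 1 1 1 2 2 2 2 2 2 2 2 2 2 2 2 2 2 1 1 1 1 1 1 1 1 1 1 1 1 1 1 1 3 7 a a a a 9 a a a 9 9 9 8 4 1 1 0 0 1 1 1 1 1 1 1 1 1 1 1 1
230 8 7 7 6 6 6 6 6 6 6 6 6 6 6 6 6 6 6 6 5 3 0 0 1 1 1 1 1 1 1 1 1 1 1 1 1 1 1 1 1 1 1 1 1 1 1 1 1 1 1 1 1 1 1 1 0 4 5 6 6 6 6 6 6 6 6 6 6 6 6 6 6 6 6 5 4 4 3 2 1 1 1 1 1 1
```

The wrist pixels show the guard's lower edge at columns 248–257 and the slot at 246–257, so it is aligned to about 1 mm. Shifting 1 mm and lowering.

```bash
python3 -m creep '[{"hand":0,"tx":0,"ty":-0.001,"tz":0.01,"spin":0},{"hand":0,"tx":0,"ty":0,"tz":0.01,"spin":0},{"hand":0,"tx":0,"ty":0,"tz":0.006,"spin":0},{"hand":0,"tx":0,"ty":0,"tz":0.004,"spin":0},{"hand":0,"tx":0,"ty":0,"tz":0,"spin":0}]';python3 -c "
from h import *
ins(574.2,-57.8,42,74.9)"
```

```text
time: 22.82
tool_pos: [571.6, -60.0, 161.0]
tcp_rot: [3.12, -0.032, 1.307]
contact_force: [-0.7, 0.5, 0.2]
grip_width: 15.9
finger_force: 30.0
edge [574.5 -57.6  63.5] F [-0.7  0.5  0.2] g 15.9 yaw 74.9 t 22.825 need tool [-1.  -0.6 21.5] spin -0.0
```

```bash
python3 -m creep '[{"hand":0,"tx":0,"ty":0,"tz":0.007,"spin":0},{"hand":0,"tx":0,"ty":0,"tz":0.007,"spin":0},{"hand":0,"tx":0,"ty":0,"tz":0.005,"spin":0},{"hand":0,"tx":0,"ty":0,"tz":0,"spin":0}]'; python3 -m creep '[{"hand":0,"tx":0,"ty":0,"tz":0.003,"spin":0},{"hand":0,"tx":0,"ty":0,"tz":0,"spin":0}]';python3 -c "
from h import *
ins(574.2,-57.8,40,74.9)"
```

```text
time: 23.32
tool_pos: [572.0, -59.5, 141.7]
tcp_rot: [3.121, -0.032, 1.307]
contact_force: [-0.1, 0.3, -0.7]
grip_width: 16.0
finger_force: 30.0
time: 23.58
tool_pos: [572.3, -59.5, 139.2]
tcp_rot: [3.12, -0.032, 1.307]
contact_force: [0.1, 0.1, -0.3]
grip_width: 15.9
finger_force: 30.0
edge [575.2 -57.1  41.8] F [ 0.1  0.1 -0.3] g 15.9 yaw 74.9 t 23.575 need tool [-1.  -0.8  1.8] spin -0.0
```

```bash
python3 -m creep '[{"hand":0,"tx":0,"ty":0,"tz":0.002,"spin":0},{"hand":0,"tx":0,"ty":0,"tz":0.002,"spin":0},{"hand":0,"tx":0,"ty":0,"tz":0,"spin":0}]';python3 -c "
from h import *
ins(574.2,-57.8,40,74.9)"
```

```text
time: 23.95
tool_pos: [572.9, -59.4, 137.5]
tcp_rot: [3.117, -0.032, 1.308]
contact_force: [-4.2, 0.8, 13.0]
grip_width: 15.8
finger_force: 30.0
edge [576. -57.  40.] F [-4.2  0.8 13. ] g 15.8 yaw 74.9 t 23.95 need tool [-1.2 -1.5 -0. ] spin 0.0
```

Bottomed on the floor (edge at 40.0 mm, 13 N). Releasing and retreating.

```bash
python3 -m creep '[{"hand":0.19,"tx":0,"ty":0,"tz":0,"spin":0},{"hand":0.25,"tx":0,"ty":0,"tz":0,"spin":0},{"hand":0.5,"tx":0,"ty":0,"tz":0,"spin":0},{"hand":0.5,"tx":0,"ty":0,"tz":0,"spin":0},{"hand":0.5,"tx":0,"ty":0,"tz":0,"spin":0}]'; python3 -m creep '[{"hand":0.5,"tx":0,"ty":0,"tz":-0.03,"spin":0},{"hand":0.5,"tx":0,"ty":0,"tz":-0.05,"spin":0},{"hand":0.5,"tx":0,"ty":0,"tz":-0.05,"spin":0},{"hand":0.5,"tx":-0.03,"ty":-0.02,"tz":0,"spin":0},{"hand":0.5,"tx":-0.05,"ty":-0.03,"tz":0,"spin":0}]'; python3 -m creep '[{"hand":0.5,"tx":-0.05,"ty":-0.03,"tz":0,"spin":0},{"hand":0.5,"tx":-0.05,"ty":-0.03,"tz":0,"spin":0},{"hand":0.5,"tx":0,"ty":0,"tz":0,"spin":0}]'
python3 - <<'E'
from h import *
from plant import cams
c=cams.capture('scene')
h=cv2.cvtColor(c['color'],cv2.COLOR_RGB2HSV); m=cv2.inRange(h,(20,140,70),(34,255,255)); m[:150]=0; ys,xs=np.where(m); print('yellow',len(xs),xs.min(),xs.max(),ys.min(),ys.max())
x=np.array([.966,-.26]);y=np.array([.26,.966])
for S in([574,-58],): print([proj(c,np.r_[np.array(S)+4*x+s*45*y,z]).round(0).tolist() for s,z in((-1,78),(1,78),(-1,125),(1,125))], [proj(c,np.r_[np.array(S)+8*x+s*35*y,z]).round(0).tolist() for s,z in((-1,155),(1,155))])
d=((h[:,:,2]<45)); print([''.join('#' if d[v,u] else ('Y' if m[v,u] else '.') for u in range(235,310)) for v in (0,)] and '\n'.join(''.join('#' if d[v,u] else ('Y' if m[v,u] else '.') for u in range(235,310,1)) for v in range(168,248,3)))
go(500,-150,250,75)
t=cams.capture('top'); print('cup',rect(t,mask(t,(4,150,90),(18,255,255),(340,185,430,250)),49))
E
```

```text
time: 24.58
tool_pos: [572.5, -59.4, 135.2]
tcp_rot: [3.12, -0.032, 1.307]
contact_force: [-0.1, -0.1, 0.4]
grip_width: 44.5
finger_force: 0.0
time: 25.2
tool_pos: [499.5, -126.9, 262.1]
tcp_rot: [3.117, -0.032, 1.31]
contact_force: [0.2, -1.0, 0.0]
grip_width: 45.8
finger_force: 0.0
time: 25.58
tool_pos: [413.3, -209.9, 257.2]
tcp_rot: [3.12, -0.031, 1.302]
contact_force: [0.2, -1.2, 0.7]
grip_width: 46.3
finger_force: 0.0
yellow 434 142 289 159 235
[[260.0, 234.0], [287.0, 213.0], [260.0, 222.0], [288.0, 201.0]] [[265.0, 212.0], [287.0, 196.0]]
...............................#######.#########################...........
..........................#...###..#################################.....##
.........................##..##.###########################################
............................###.#####.#####################################
.............................##.###########################################
.................................##########################################
....................................#######################################
...............
[... 1532 characters left out ...]
t [ 414.7 -208.8  257.3] rpy [178.7  -1.8  74.7] F [0.2 1.1 0.1] g 46.0 0.0 | tool d [79.  66.5 11.3] | after spin [78.6 66.9 11.3] spin -0.3Traceback (most recent call last):
  File "<stdin>", line 9, in <module>
  File "h.py", line 9, in rect
    k=np.argwhere(m>0)[:,::-1]; P=np.array([ray(c,u,v,z)[:2] for u,v in k],np.float32); r=cv2.minAreaRect(P); return np.round(r[0],1),np.round(r[1],1),round(r[2],1)
                                                                                          ~~~~~~~~~~~~~~~^^^
cv2.error: OpenCV(4.12.0) /io/opencv/modules/imgproc/src/convhull.cpp:143: error: (-215:Assertion failed) total >= 0 && (depth == CV_32F || depth == CV_32S) in function 'convexHull'
```

```bash
python3 -c "
from plant import close_job
print(close_job())"
```

```text
the job is handed in; nothing more can be done
None
```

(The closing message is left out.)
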